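Unlock the dividing table's spring collar

TASK

Free the round dividing table so that its plate can be turned: pull its spring-loaded locking collar straight up, turn it about a quarter turn either way and let go, so that the collar stays parked in its raised position. The straight slide unit carries the same kind of collar: leave that one locked.

Things in the scene. Friction and masses are not known exactly. Their poses are not given: they have to be found in the camera images.
- divider: Dividing table, bolted down: green base 170 x 110 x 18 mm, on it a round steel plate (110 mm across, top at 42 mm, ring of small holes; boss to 56 mm) centred 25 mm along +x. A green bracket at the -x end reaches over the plate's rim and carries the locking collar, its upright axis 20 mm along -x from the origin. Origin: centre of the underside; x along the base, z up. May stand left or right.
- slide_unit: Slide unit, bolted down, to be left locked: same green base, bracket and collar, but a rectangular steel slide (115 x 85 mm) with two grooves in place of the round plate. Origin: centre of the underside; x along the base, z up; collar axis 20 mm along -x.
- divlock_grip (a point): Grip point on the axis of the dividing table's collar, 106 mm up when locked; moves and turns with it. The collar is an upright aluminium block 44 mm long (x, ends rounded), 24 mm wide (y), 36 mm high, from 26 mm below to 10 mm above this point. Grip its flats (20 mm long, facing +y and -y) from above; fingertips stay clear of the housing below (42 x 38 mm) down to 22 mm under this point.
- divlock_lift (a joint): Lift of that collar, m: 0 = down, locked; 0.024 = upper stop. A spring pulls it down, 4 N when down, 7 N at the top. A cross bar under it lies in a slot 10 mm deep: it cannot turn more than about 8 degrees until lifted over 10 mm (15 to 18 mm is a good lift). Turned well across the slot and let go, it rests on the housing at 0.010.
- divlock_turn (a joint): Turn of that collar about its upright axis, rad, anticlockwise from above positive: within 0.1 of 0 when locked (collar's length along the base's length); stops at -1.75 and 1.75. It turns easily (0.02 N m) and stays as left.
- slidelock_lift (a joint): Lift of the slide unit's collar, m: 0 = down and locked, as it must stay.
Mind the look-alikes: they are no part of the job. Leave any pink or turquoise look-alike of the divider alone.

How it is judged:
By the outcome, as a careful person would: the job done as asked, in the order asked, and still so for the second after the job is handed in, with the robot touching nothing.
It also fails if it takes over 35 s, if anything falls off the work surface, if the arm or the gripper's body presses on something with over 40 N, if the wrist force passes 120 N, or if a joint passes its speed limit or range.

ROBOT

A 6-joint arm with a two-finger parallel gripper is mounted at the origin on the work surface. World frame = base frame: x ahead of the robot, y to its left, z up, the work surface at z = 0. Lengths are in m, angles in degrees, forces in N, time in s.
With the tool pointing down it reaches from about 0.375 to 0.75 m from the base axis. Payload 9 kg.
Tool frame: the origin (TCP) lies where the fingers leave the gripper's body, on its centre line; the fingertips stand 73 mm ahead of it and the grasp point (between the pads) lies 54 mm ahead of it (robot.tip_reach is the distance from the TCP to the fingertips, in m); z points along the fingers, y is the line along which they close (so a half turn about z gives the same grasp; the last joint's range is limited). The gripper opens to 85 mm and grips with 20 to 120 N. Pads are 22 mm wide; open, the fingers measure 114 mm over their backs; the gripper's body (76 mm by 85 mm) begins 54 mm behind the grasp point. The pads swing forward as they close: fully open they stand 13 mm farther back than shut.
Start: joints at [56.969, 5.964, 5.575, 89.605, 0, 77.527], TCP at [0.211, 0.562, 0.304] pointing down, gripper open.
Joint ranges: [-171.21, 171.21], [-48.23, 106.86], [-62.78, 66.21], [-105.2, 120.99], [-86.42, 89.51], [-180, 180]. Speed limits (degrees/s): [127.2, 127.2, 147.25, 180, 180, 180].

INTERFACE

Orientations are given as [roll, pitch, yaw] about the fixed x, y, z axes, in that order (R = Rz(yaw) Ry(pitch) Rx(roll)).
In Python, from plant import robot gives the robot as it stands. Calls block until the motion is done:
- robot.move_pose(position, orientation): joint-space move of the TCP to a pose.
- robot.line_to(position, vel=0.15, rotation=None, guard=None): straight line of the TCP; rotation=None keeps the orientation; vel is the mean speed in m/s. With guard (N) it stops when the force on the tool has changed by that much, and returns True; else False.
- robot.goto_joints(angles): joint-space move.
- robot.set_gripper(opening): finger opening in m; the grip force is fixed at half the most; returns when the fingers have stopped.
- robot.pause(seconds).
- robot.ik(position, orientation): joint angles nearest the present ones, or None.
- robot.observe(): the state.
- robot.grab_frame(name): name is "side" or "top" or "wrist"; returns the picture (420x560x3 uint8, blue, green, red); there is no depth.
- robot.get_calibration(name): a dict with "vertical_fov" (degrees; the focal length in pixels is half the picture's height over the tangent of half this angle, whatever the lens; pixels are square), "cx", "cy" (the principal point, pixels), "rvec" (rotation vector, rad) and "tvec" (3), from world to camera coordinates, as OpenCV has them. Camera axes: x right, y down, z forward; pixel columns grow to the right and rows downward; lengths in m; the calibration is good to about 2 mm. The wrist camera is an equidistant fisheye: a pixel r from the principal point sees the ray r / f radians off the axis. A picture is of the moment at which its call begins: read the wrist's pose just before it. get_calibration takes no time and is no camera call; for the wrist camera it gives the pose at the moment of the call.
A pose or a line that the arm cannot do raises robot.IKError and nothing moves.
- robot.job_done(): hands the job in; it is judged then, once.
The state is a dict: "time": time; "q": joint angles; "qvel": joint speeds; "joint_torque": joint torques, N m; "tool_pos": TCP position; "tcp_rot": TCP orientation; "ft_force": force on the tool from outside, world axes, zero at the start; "torque": the same for the moment, N m; "gripper_width": finger opening in m; "gripper_force": force on a finger pad.
Only numpy, scipy, OpenCV 4.12 (cv2) and the standard library are available. Lean on these libraries where they do the work, as an engineer would, in place of code of your own. Each camera call takes 0.05 s, during which the arm holds its last target. There are 200 camera calls.

## Working session

There is one attempt and no reset: what is moved stays moved. The work goes in short steps, each a Python script; the robot and the scene stay as the last script left them, time stands still between calls to the robot, and variables do not carry over. Pictures are saved under pics/ and viewed, at most 10 in all, crops included, and the job is handed in when it is done.

```bash
mkdir -p pics; ls
python3 - <<'E'
from plant import robot
import cv2
for n in("top","side"):
    cv2.imwrite(f"pics/{n}0.png",robot.grab_frame(n)); print(robot.get_calibration(n))
print(robot.observe()["time"],robot.observe()["tcp_rot"])
E
```

```text
pics
{'vertical_fov': 42.60386501103508, 'cx': 284.31572948589536, 'cy': 217.382894872991, 'rvec': array([ 2.2042502 , -2.18698704, -0.00868604]), 'tvec': array([-1.61994249e-04,  4.24400139e-01,  1.12416592e+00])}
{'vertical_fov': 52.52244417287088, 'cx': 279.7765743005256, 'cy': 212.11261602726634, 'rvec': array([ 2.3908866 , -0.09217579,  0.04598827]), 'tvec': array([-0.44012439,  0.10187353,  0.89290218])}
0.1 [-1.79929184e+02 -1.49613897e-02  1.59441122e+02]
```

View pics/top0.png

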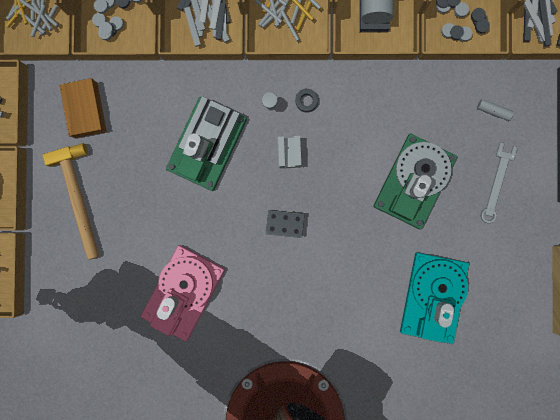

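View pics/side0.png

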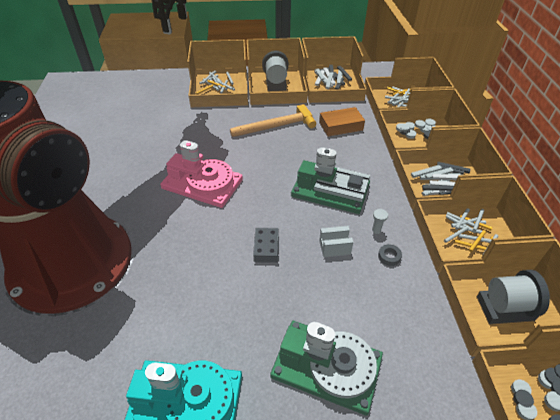

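Image up is +x and left is +y. Things that could be taken for the target, by top-view pixel:
- Green with round plate, collar (423,185): this is the divider.
- Green with rectangular slide, collar (193,146): the slide unit.
- Pink (167,309) and turquoise (446,315): look-alikes to leave alone.

I choose the one at (423,185) and check it in a close crop.

```bash
cat > h.py <<'E'
import numpy as np,cv2
from plant import robot
def cam(n):
    c=robot.get_calibration(n);f=210/np.tan(np.radians(c["vertical_fov"]/2))
    return np.array([[f,0,c["cx"]],[0,f,c["cy"]],[0,0,1]]),cv2.Rodrigues(c["rvec"])[0],np.array(c["tvec"])
def back(n,px,z):
    K,R,t=cam(n);d=R.T@np.linalg.inv(K)@[*px,1];o=-R.T@t
    return o+d*(z-o[2])/d[2]
def proj(n,P):
    K,R,t=cam(n);p=(np.atleast_2d(P)@R.T+t)@K.T
    return p[:,:2]/p[:,2:]
E
python3 - <<'E'
from h import *
a=cv2.imread("pics/top0.png")[120:240,360:480]; b=cv2.imread("pics/side0.png")[305:420,260:395]
a=cv2.resize(a,(480,480),interpolation=cv2.INTER_CUBIC)
b=cv2.resize(b,(320*135//135,int(320*115/135)),interpolation=cv2.INTER_CUBIC)
o=np.zeros((480,800,3),np.uint8);o[:,:480]=a;o[:b.shape[0],480:]=b
cv2.imwrite("pics/crop1.png",o)
E
```

```text
(no output)
```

View pics/crop1.png

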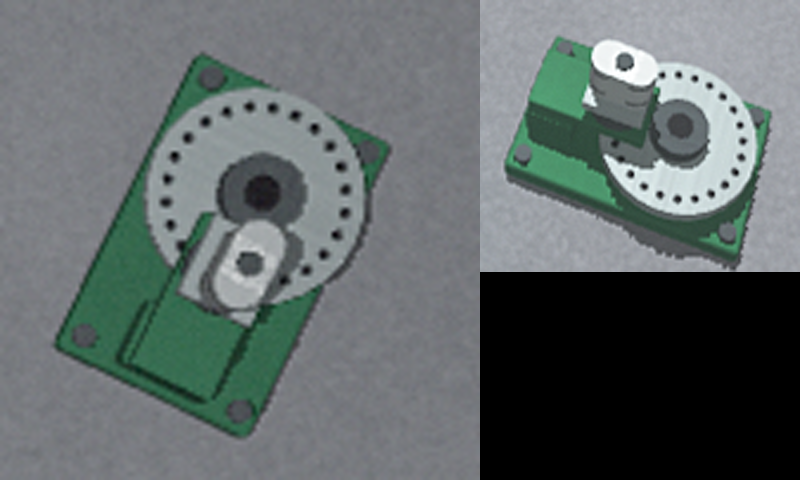

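The crop confirms a green base, round plate with a ring of holes, and the collar along the base (locked). The collar-top centre is at top (422.2,186) and side (321.2,331.2). The base corners are at top (410,133), (458,157.5), (422,229) and (374,206.5).

Run:
```python
from h import *
C=np.array([back("top",p,.018) for p in[(410,133.3),(457.7,157.5),(421.8,229.3),(374,206.5)]])
print(C, [np.linalg.norm(C[i]-C[(i+1)%4]) for i in range(4)])
x=(C[0]+C[1]-C[2]-C[3])/2;yaw=np.arctan2(x[1],x[0]);o=C.mean(0);u=np.array([np.cos(yaw),np.sin(yaw),0])
print("yaw",np.degrees(yaw),"origin",o,"collar pred",o-.02*u)
print("collar top",back("top",(422.2,186),.116),"side",back("side",(321.2,331.2),.116))
b=back("top",(425.8,168),.056);print("boss",b,"boss-45mm",b-.045*u)
c=(o-.02*u);print(np.hypot(*c[:2]))
q=robot.observe();print(q["q"])
T=c.copy()
for dy in(90,-90,0,180):
  y=np.degrees(yaw)+dy
  for z in(.106,.16,.22):print(dy,z,robot.ik([c[0],c[1],z+.054],[180,0,y]))
```

```text
[[ 0.59963429 -0.25531667  0.018     ]
 [ 0.5499648  -0.35293563  0.018     ]
 [ 0.40173805 -0.28001749  0.018     ]
 [ 0.44793676 -0.18203626  0.018     ]] [np.float64(0.1095286256273829), np.float64(0.1651914779157879), np.float64(0.1083265552516742), np.float64(0.16847005499493953)]
yaw -25.98698914998237 origin [ 0.49981847 -0.26757651  0.018     ] collar pred [ 0.4818406  -0.25881317  0.018     ]
collar top [ 0.48284516 -0.25861367  0.116     ] side [ 0.48470381 -0.25788245  0.116     ]
boss [ 0.52364087 -0.27909171  0.056     ] boss-45mm [ 0.48319066 -0.25937419  0.056     ]
0.5469502927532182
[ 5.69695443e+01  5.99703640e+00  5.52908022e+00  8.96044201e+01
 -6.84825230e-04  7.75284137e+01]
90 0.106 [-41.94838632  -1.89240518 -17.45051244  74.44189275   0.
  74.03860283]
90 0.16 [-41.94838632  -3.19114353 -13.05513656  80.13600697   0.
  74.03860283]
90 0.22 [-41.94838632  -3.55357196  -7.17391502  86.37965694   0.
  74.03860283]
-90 0.106 [ -41.94838632   -1.89240518  -17.45051244   74.44189275    0.
 -105.96139717]
-90 0.16 [ -41.94838632   -3.19114353  -13.05513656   80.13600697    0.
 -105.96139717]
-90 0.22 [ -41.94838632   -3.55357196   -7.17391502   86.37965694    0.
 -105.96139717]
0 0.106 [-41.94838632  -1.89240518 -17.45051244  74.44189275   0.
 164.03860283]
0 0.16 [-41.94838632  -3.19114353 -13.05513656  80.13600697   0.
 164.03860283]
0 0.22 [-41.94838632  -3.55357196  -7.17391502  86.37965694   0.
 164.03860283]
180 0.106 [-41.94838632  -1.89240518 -17.45051244  74.44189275   0.
 -15.96139717]
180 0.16 [-41.94838632  -3.19114353 -13.05513656  80.13600697   0.
 -15.96139717]
180 0.22 [-41.94838632  -3.55357196  -7.17391502  86.37965694   0.
 -15.96139717]
```

Run:
```python
from h import *
robot.move_pose([.4833,-.2586,.27],[180,0,154.0])
c=robot.get_calibration("wrist");im=robot.grab_frame("wrist")
R=cv2.Rodrigues(c["rvec"])[0];t=c["tvec"];f=210/np.tan(np.radians(c["vertical_fov"]/2))
def pr(P):
    p=R@np.array(P)+t;th=np.arctan2(np.hypot(p[0],p[1]),p[2]);k=f*th/np.hypot(p[0],p[1]);return np.array([c["cx"]+k*p[0],c["cy"]+k*p[1]])
# predicted outline of the collar top and base
g=np.array([.4833,-.2586]);a=np.radians(-26);ux=np.array([np.cos(a),np.sin(a)]);uy=np.array([-ux[1],ux[0]])
def poly(l):return np.array([pr([*(g+x*ux+y*uy),z])*2 for x,y,z in l])
im2=cv2.resize(im,None,fx=2,fy=2,interpolation=cv2.INTER_CUBIC)
top=poly([(10*.001,.012,.116),(.010,-.012,.116),(-.010,-.012,.116),(-.01,.012,.116)])
base=poly([(.105,.055,.018),(.105,-.055,.018),(-.065,-.055,.018),(-.065,.055,.018)])
cv2.polylines(im2,[top.round().astype(int)],True,(0,0,255));cv2.polylines(im2,[base.round().astype(int)],True,(0,255,255))
ctr=(pr([*g,.116])*2).astype(int);x0=int(np.clip(ctr[0]-380,0,1120-760));y0=int(np.clip(ctr[1]-290,0,840-580))
cv2.circle(im2,tuple(map(int,ctr)),2,(0,0,255),-1)
cv2.imwrite("pics/w1.png",im2[y0:y0+580,x0:x0+760]);print(x0,y0,ctr,robot.observe()["time"])
```

```text
175 155 [555 445] 3.1833
```

View pics/w1.png

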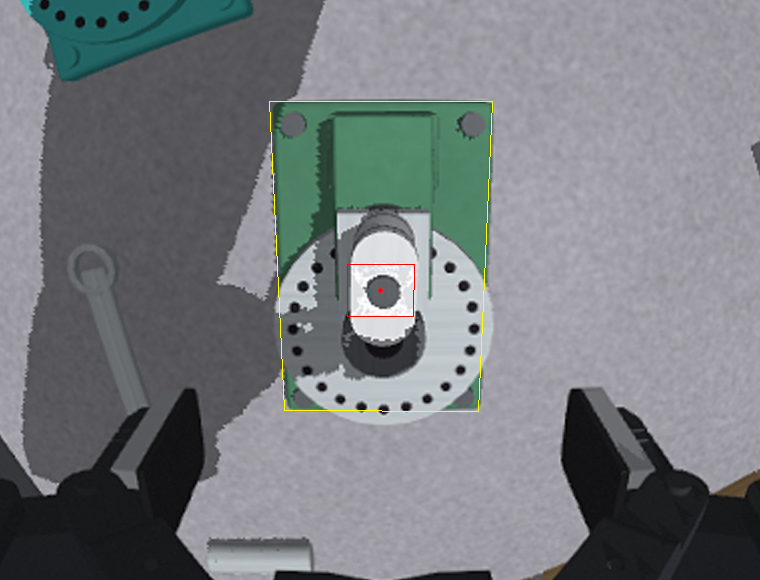

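The overlay fits the base, and the collar hole is at (383,291) against a predicted (380,290). That is about 1 mm toward the divider's +y, so I correct for it and then grip.

Run:
```python
from h import *
g=[.4837,-.2577]
print(robot.line_to([*g,.20],vel=.1), robot.line_to([*g,.164],vel=.05,guard=15))
robot.set_gripper(0.0)
def s(k):
    o=robot.observe();print(k,round(o["time"],2),o["tool_pos"].round(4) if hasattr(o["tool_pos"],'round') else o["tool_pos"],np.round(o["tcp_rot"],1),np.round(o["ft_force"],1),np.round(o["torque"],2),round(o["gripper_width"],4),np.round(o["gripper_force"],1))
s("grip")
if .02<robot.observe()["gripper_width"]<.028:
    robot.line_to([*g,.164+.016],vel=.04); s("lift")
    cv2.imwrite("pics/s2.png",robot.grab_frame("side")[250:420,200:420].repeat(3,0).repeat(3,1))
```

```text
False False
grip 5.49 [ 0.4837 -0.2577  0.1643] [-180.    0.  154.] [-0.5  0.2  3. ] [0.07 0.24 0.03] 0.0229 59.2
lift 6.04 [ 0.4837 -0.2577  0.1797] [-180.   -0.  154.] [ 1.7 -3.  -6.2] [-0.7  -0.54  0.07] 0.023 59.0
```

View pics/s2.png

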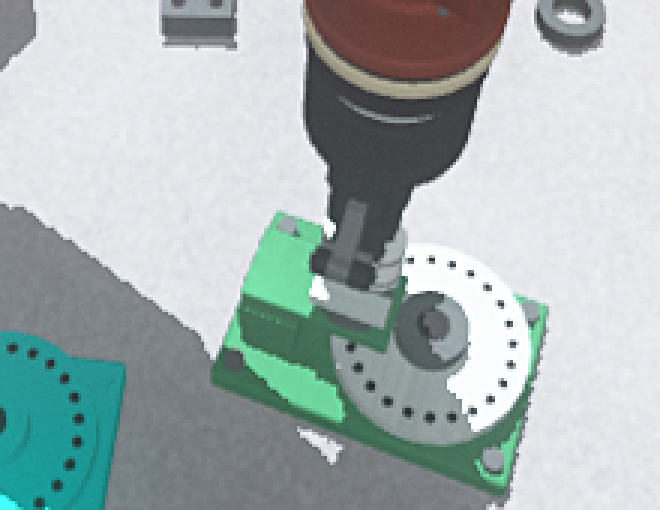

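The fingers hold the collar, and the −6 N pull matches the spring at about 15 mm of lift. Next I turn it a quarter with joint 6, lower it onto the housing and let go.

Run:
```python
from h import *
def s(k):
    o=robot.observe();print(k,round(o["time"],2),np.round(o["tool_pos"],4),np.round(o["tcp_rot"],1),np.round(o["ft_force"],1),np.round(o["torque"],2),round(o["gripper_width"],4))
g=[.4837,-.2577]
q=np.array(robot.observe()["q"])
for k in(1,2):
    q[5]+=44;robot.goto_joints(q);s("turn")
    if abs(robot.observe()["torque"][2])>1.5: raise SystemExit("stuck?")
robot.line_to([*g,.1755],vel=.03,guard=12);s("lower")
robot.set_gripper(.05);s("open")
robot.line_to([*g,.26],vel=.1);s("up")
im=robot.grab_frame("wrist");cv2.imwrite("pics/w3.png",cv2.resize(im,None,fx=1.4,fy=1.4))
```

```text
turn 6.85 [ 0.4833 -0.2581  0.1794] [-179.9    0.   110.1] [-0.6 -5.3 -6.6] [-1.1   0.07 -0.03] 0.0231
turn 7.61 [ 0.4828 -0.258   0.1791] [-1.799e+02  1.000e-01  6.600e+01] [-3.3 -5.3 -6.1] [-1.18  0.69 -0.03] 0.0232
lower 7.9 [ 0.4828 -0.258   0.1749] [-1.799e+02  1.000e-01  6.600e+01] [-3.6 -5.3 -5.7] [-1.24  0.67  0.03] 0.0232
open 8.28 [ 0.4839 -0.2576  0.1759] [180.  -0.  66.] [-0.2  0.3  0.8] [-0.   -0.   -0.03] 0.0503
up 9.27 [ 0.4835 -0.2575  0.2592] [-179.9   -0.    66. ] [ 0.3 -0.2  0.5] [-0.04 -0.   -0.01] 0.0499
```

View pics/w3.png

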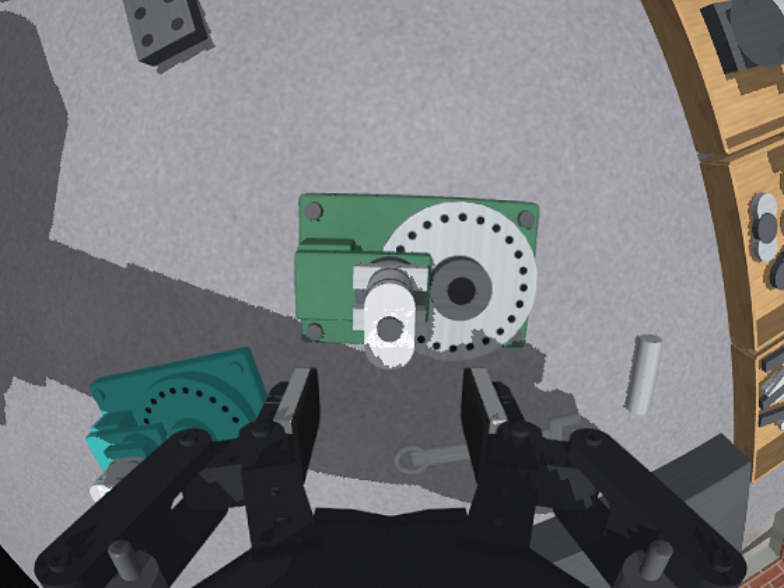

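The collar (hole at (389,328)) now stands across the base, about 88° from locked. The housing slot shows empty at (357,298), and the gripper is clear. I'm handing the job in.

```bash
python3 -c "
from plant import robot
print(robot.job_done())"
```

```text
the job is handed in; nothing more can be done
None
```

The dividing table's collar is lifted, turned about 88° and parked raised across its slot; I did not touch the slide unit or the look-alikes, and the job is handed in after about 9.3 s of robot time.

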